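# Slide a plaster block up the draining ramp to its sprung stop

### The job

Pick up the plaster block and set it down flat between the side strips on the lower part of the wooden draining ramp, and let go of it there. Then push it up the ramp until the sprung plunger of the top stop is pressed fully home, hold it pressed firmly but gently for half a second without hammering the stop, and leave the block lying on the ramp against the plunger. Keep the gripper itself off the stop, and leave the other pottery and tools where they are.

Things in the scene. Friction and masses are not known exactly. Their poses are not given: they have to be found in the camera images.
- block: Off-white plaster block, 220 x 66 x 85 mm high, 0.5 to 0.77 kg, loose on the bench, standing on a 220 x 66 face. Origin: centre of its underside; x along the 220 mm length, y across the 66 mm thickness, z up. Either end may lead up the ramp.
- ramp: Fixed wooden draining ramp, 124 mm wide, 440 mm long. Origin at bench height under its middle; y is level and points to the high end, x across, z up. The sliding surface rises 0.12 rad (7 degrees) towards +y and is 42.5 mm above the origin at y = 0; it runs from y = -218 mm up to the stop. It holds the block where it is left; sliding the block up it takes about 3 to 6 N.
- stop: Top stop: wooden bar 108 mm wide, 66 mm high, 18 mm thick, fixed square to the slope at the ramp's high end. Origin on the sliding surface under the bar's middle; x across, y up the slope, z off the surface. A screw through it carries a round rubber-faced plunger on the downhill side. The block may press on the stop with up to 22 N; the robot itself should not touch it.
- ramp_foot (a point): Point on the sliding surface at mid-width, 10 mm in from the low end of the ramp. Two side strips, 12 mm high above the surface and 76 mm apart, run up the whole ramp and keep the block in line with 5 mm play each side.
- cup: Small unglazed clay cup, 66 mm wide, 52 mm high; bystander. Origin: centre of its underside.
- tile: L-shaped glaze test tile with a blue upper part, 38 x 40 x 58 mm; bystander. Origin: centre of its underside.
- loop_tool: Wooden-handled wire loop tool, 169 mm long, lying flat; bystander. Origin: centre of its underside.
- red_rib: Red kidney-shaped rubber rib, 92 x 43 x 9 mm, lying flat; bystander. Origin: centre of its underside.
- pot: Small flared clay pot, 87 mm wide, 90 mm high; bystander. Origin: centre of its underside.
- stop_hole (a point): Where the plunger's screw leaves the bar's downhill face, 36 mm above the sliding surface. The 30 mm wide plunger's free face stands 37 to 73 mm downhill of here: the screw's setting differs each time, is not reported and must be seen or felt; it does not give. The plunger yields 6 mm to a soft spring (0.5 to 1 N), then is hard: fully home, which takes clearly over 5 N to confirm.

How it is judged:
By the outcome, as a careful person would: the job done as asked, in the order asked, and still so for the second after the job is handed in, with the robot touching nothing.
It also fails if it takes over 72 s, if anything falls off the work surface, if the arm or the gripper's body presses on something with over 40 N, if the wrist force passes 120 N, or if a joint passes its speed limit or range.

### The arm

A 6-joint arm with a two-finger parallel gripper is mounted at the origin on a cart in front of the work surface, level with it; the furniture and walls round the work are solid. World frame = base frame: x ahead of the robot, y to its left, z up, the work surface at z = 0. Lengths are in m, angles in rad, forces in N, time in s.
With the tool pointing down it reaches from about 0.375 to 0.9 m from the base axis. Payload 3.1 kg.
Tool frame: the origin (TCP) lies where the fingers leave the gripper's body, on its centre line; the fingertips stand 70 mm ahead of it and the grasp point (between the pads) lies 51 mm ahead of it; z points along the fingers, y is the line along which they close (so a half turn about z gives the same grasp; the last joint's range is limited). The gripper opens to 87 mm and grips with 3 to 60 N. Pads are 19 mm wide; open, the fingers measure 117 mm over their backs; the gripper's body (75 mm by 190 mm) begins 51 mm behind the grasp point.
Start: joints at [1.008, 0.527, 1.433, -0, 1.181, -0.178], TCP at [0.234, 0.58, 0.292] pointing down, gripper open.
Joint ranges: [-3.08, 3.08], [-0.75, 2.2], [0.22, 2.44], [-1.43, 4.57], [0, 2.65], [-2.85, 2.85]. Speed limits (rad/s): [2.79, 2.79, 3.14, 3.14, 3.14, 3.14].

### API

Orientations are given as a unit quaternion [x, y, z, w].
In Python, from rig import robot gives the robot as it stands.
- The arm moves only by the tool send_rows, never from a script. Its argument "deltas" is text: rows parted by semicolons, each of 7 numbers parted by spaces: the shift along the tool's x, y, z in mm, then the turn, a rotation vector about the tool's x, y, z in degrees, then the opening, from 0 (shut) to 1 (fully open). A call has 1 to 10 rows; each row shifts and turns the commanded pose from where the row before left it, along the tool's axes as they then stand; what a row does not reach is not made up. A row lasts 1/8 s, in which the tool goes at most 62.5 mm and 10.7 degrees, less where a joint would pass 70% of its speed; a pose out of reach is approached as far as the arm can. A call is refused whole if a number of a shift passes 62.5 or a number of a turn 10.7, either way. A call with a gripper value outside its range is refused whole. The fingers move at their own pace and stop on an object; "newtons" is the grip in N (left out, the last holds). Time passes only in rows, so rows that do not move let the fingers close. It gives the time, the measured TCP pose, the force, the opening and the grip force at its end, in the units of the state.
- robot.get_obs(): the state, without advancing time (a new reading comes with each control period).
- robot.camera(name): name is "scene" or "top" or "wrist"; returns a dict with "image" (420x560x3 uint8, red, green, blue), "depth" (420x560 float32, m along the optical axis (not along the pixel's ray), 0 where there is no reading), "fovy" (degrees; the focal length in pixels is half the picture's height over the tangent of half this angle, whatever the lens; pixels are square), "cx", "cy" (the principal point, pixels), "rvec" (rotation vector, rad) and "tvec" (3), from world to camera coordinates, as OpenCV has them. Camera axes: x right, y down, z forward; pixel columns grow to the right and rows downward; lengths in m; the calibration is good to about 2 mm. A picture is of the moment at which its call begins.
- robot.hand_in(): hands the job in; it is judged then, once.
Trained networks look in the newest picture that a camera, given by its name, has taken for a name from the list of things; names that differ only in an ending like _2 or _b are one class to them, and where a whole thing is asked for, a point or a joint stands for the part that bears it (a point fixed in the world has none). Each returns a list of dicts, best first, with "p" (0 to 1); they miss things now and then, are a little off and sometimes report something else, mostly with a low value. They report only what shows in the picture. A call takes as long as a camera call.
- robot.find_in(camera, thing): "box" ([left, top, right, bottom] in pixels, round what is visible of it).
- robot.cut_out(camera, thing): "region" (420x560 bool, what is visible of it) and "box" ([left, top, right, bottom] in pixels, round what is visible of it).
The state is a dict: "time": time; "q": joint angles; "joint_velocities": joint speeds; "joint_torque": joint torques, N m; "position": TCP position; "tool_rot": TCP orientation; "ft_force": force on the tool from outside, world axes, zero at the start; "moment": the same for the moment, N m; "grip_width": finger opening in m; "grip_force": force on a finger pad.
Only numpy, scipy, OpenCV 4.12 (cv2) and the standard library are available. Lean on these libraries where they do the work, as an engineer would, in place of code of your own. Each camera call takes 0.05 s, during which the arm holds its last target. There are 200 camera calls.

## Working session

There is one attempt and no reset: what is moved stays moved. The work goes in short steps, Python scripts to look and compute and a tool call to move; the robot and the scene stay as the last step left them, time stands still between calls to the robot, and variables do not carry over. Pictures are saved under pics/ and viewed, at most 10 in all, crops included, and the job is handed in when it is done.

Besides the shell and the picture viewer there is one more tool, called as name(argument=value, ...), one argument or row to a line, values as JSON. send_rows: Moves the arm, as the interface text tells. Its arguments: {"type":"object","properties":{"deltas":{"type":"string"},"newtons":{"type":"number"}},"required":["deltas"]}

```bash
mkdir -p pics; ls; cat > h.py <<'E'
import numpy as np, cv2
from scipy.spatial.transform import Rotation as R
from rig import robot
def cam(n,save=None):
    c=robot.camera(n)
    if save: cv2.imwrite('pics/'+save,c['image'][:,:,::-1])
    return c
def cloud(c):
    d=c['depth'];h,w=d.shape;f=h/2/np.tan(np.radians(c['fovy'])/2)
    u,v=np.meshgrid(np.arange(w),np.arange(h))
    P=np.stack([(u-c['cx'])/f*d,(v-c['cy'])/f*d,d],-1)
    Rm=R.from_rotvec(np.array(c['rvec']).ravel()).as_matrix()
    return (P-np.array(c['tvec']).ravel())@Rm
E
python3 - <<'E'
from h import *
for n in ['top','scene']:
    c=cam(n,n+'1.png');W=cloud(c)
    for t in ['block','ramp','stop','cup','tile','loop_tool','red_rib','pot']:
        for r in robot.cut_out(n,t)[:2]:
            m=r['region']&(c['depth']>0)
            if m.sum()<5: continue
            p=W[m];print(n,t,round(r['p'],2),np.round(r['box']),m.sum(),np.round(np.percentile(p,[2,50,98],axis=0),3).tolist())
    for t in ['ramp_foot','stop_hole']:
        for r in robot.find_in(n,t)[:1]:
            b=np.array(r['box']);u,v=((b[:2]+b[2:])/2).astype(int);print(n,t,r['p'],b.round(),W[v,u].round(3))
print(robot.get_obs())
E
```

```text
pics
top block 0.82 [300. 247. 383. 291.] 2189 [[0.403, -0.175, 0.032], [0.45, -0.073, 0.085], [0.499, 0.031, 0.089]]
top stop 0.7 [178. 192. 234. 239.] 656 [[0.548, 0.216, -0.001], [0.599, 0.264, 0.124], [0.649, 0.364, 0.136]]
top cup 0.94 [352. 152. 376. 173.] 509 [[0.724, -0.189, -0.0], [0.761, -0.161, 0.016], [0.797, -0.127, 0.053]]
top tile 0.5 [298. 145. 317. 166.] 231 [[0.762, -0.019, 0.002], [0.786, 0.001, 0.009], [0.799, 0.022, 0.06]]
top loop_tool 0.78 [160. 281. 198. 311.] 206 [[0.355, 0.324, 0.01], [0.391, 0.374, 0.015], [0.432, 0.419, 0.019]]
top red_rib 0.82 [412. 270. 432. 298.] 458 [[0.373, -0.33, 0.001], [0.408, -0.302, 0.01], [0.448, -0.269, 0.014]]
top pot 0.61 [114. 218. 153. 247.] 976 [[0.526, 0.443, 0.01], [0.569, 0.495, 0.054], [0.603, 0.522, 0.092]]
top ramp_foot 0.64 [181. 186. 366. 239.] [0.613 0.102 0.047]
top stop_hole 0.87 [184. 190. 230. 235.] [0.604 0.269 0.133]
scene block 0.95 [258. 232. 314. 301.] 2154 [[0.394, -0.184, 0.007], [0.43, -0.106, 0.079], [0.487, 0.03, 0.086]]
scene block 0.74 [200. 170. 223. 198.] 473 [[0.522, 0.441, 0.003], [0.553, 0.464
[... 1065 characters left out ...]
3]
{'time': 1.1, 'q': array([ 1.00853663e+00,  5.27469595e-01,  1.43270415e+00,  9.90151621e-06,
        1.18139019e+00, -1.78477986e-01]), 'joint_velocities': array([ 0.00097345, -0.00139794, -0.00062139, -0.00029118,  0.00128731,
        0.00071696]), 'joint_torque': array([-1.16525633e-03, -4.40028584e+01, -1.76986045e+01,  6.33354764e-02,
        5.05922490e-02, -2.83655169e-05]), 'position': array([0.23396452, 0.57953258, 0.29226577]), 'tool_rot': array([1.90717230e-01, 9.81645016e-01, 1.50424974e-05, 9.27518072e-07]), 'ft_force': array([-1.05070645, -0.51761512, -0.14836105]), 'moment': array([-0.02568015,  0.01732442,  0.01084522]), 'grip_force': 0.0, 'grip_width': 0.0870589532411367}
```

```bash
python3 - <<'E'
from h import *
c=cam('top');W=cloud(c)
im=cv2.resize(c['image'][130:340,100:450,::-1],None,fx=2.2,fy=2.2,interpolation=cv2.INTER_CUBIC);cv2.imwrite('pics/crop1.png',im)
X,Y,Z=W[...,0],W[...,1],W[...,2]
m=(abs(Z-.086)<.008)&(X>.36)&(X<.54)&(Y>-.22)&(Y<.07)
r=cv2.minAreaRect(W[m][:,:2].astype(np.float32)*1000);print('block',m.sum(),r,W[m].mean(0))
# ramp
m=(Z>.008)&(Z<.15)&(X>.52)&(X<.70)&(Y>-.22)&(Y<.36)
r=cv2.minAreaRect(W[m][:,:2].astype(np.float32)*1000);print('ramp',m.sum(),r,cv2.boxPoints(r))
m2=m&(Z>.1);r=cv2.minAreaRect(W[m2][:,:2].astype(np.float32)*1000);print('stop',r,cv2.boxPoints(r))
E
```

```text
block 2143 ((451.3595275878906, -72.98123931884766), (219.765380859375, 66.06143188476562), 76.481689453125) [ 0.45095482 -0.07303914  0.0852951 ]
ramp 7029 ((601.9320068359375, 94.09869384765625), (145.78993225097656, 494.9243469238281), 3.4813899993896484) [[ 514.1446   336.67767]
 [ 544.19855 -157.33331]
 [ 689.7194  -148.48029]
 [ 659.66547  345.5307 ]]
stop ((600.7855224609375, 277.0630798339844), (104.91447448730469, 110.93280029296875), 46.87568664550781) [[524.44324 276.69193]
 [605.41003 200.86008]
 [677.1278  277.43423]
 [596.161   353.26608]]
```

View pics/crop1.png

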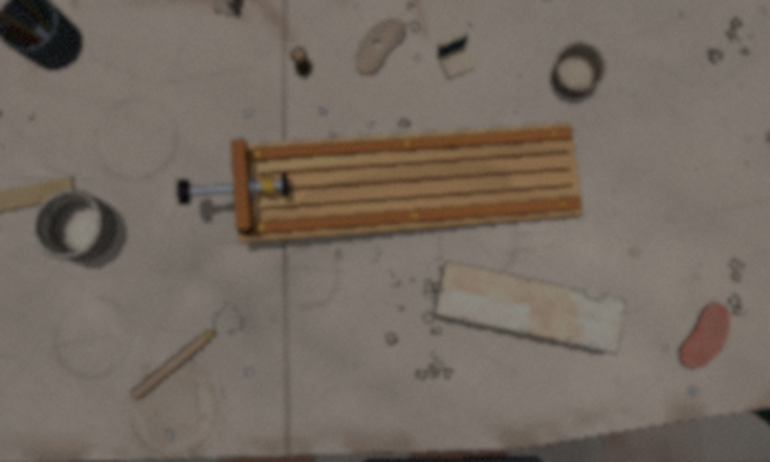

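```bash
cat >> h.py <<'E'
def frame(a,pitch=0,up=0):
    """tool pointing down, tool x at heading a (deg); pitch: tilt so tool x rises by pitch rad"""
    x=np.array([np.cos(a)*np.cos(pitch),np.sin(a)*np.cos(pitch),np.sin(pitch)])
    y=np.array([np.sin(a),-np.cos(a),0.]);return R.from_matrix(np.c_[x,y,np.cross(x,y)])
def rows(targets,p=None,r=None,mm=50,deg=9):
    if p is None:
        o=robot.get_obs();p=np.array(o['position']);r=R.from_quat(o['tool_rot'])
    for tp,tr,g in targets:
        dv=(r.inv()*tr).magnitude()
        n=max(1,int(np.ceil(max(np.linalg.norm(tp-p)*1000/mm,np.degrees(dv)/deg))))
        out=[]
        for k in range(n,0,-1):
            d=np.round(r.inv().apply(tp-p)*1000/k,1);w=np.round(np.degrees((r.inv()*tr).as_rotvec())/k,1)
            out.append(' '.join('%g'%x for x in [*d,*w,g]))
            p=p+r.apply(d/1000);r=r*R.from_rotvec(np.radians(w))
        print('; '.join(out))
E
python3 - <<'E'
from h import *
c=cam('top');W=cloud(c);X,Y,Z=W[...,0],W[...,1],W[...,2]
m=(Z>.012)&(Z<.15)&(X>.52)&(X<.70)&(Y>-.22)&(Y<.22)
P=W[m]
# side edges: binned in y, take min/max x
E=[]
for y in np.arange(-.13,.2,.02):
    q=P[abs(P[:,1]-y)<.01]; E.append((y,np.percentile(q[:,0],1),np.percentile(q[:,0],99)))
E=np.array(E);l=np.polyfit(E[:,0],E[:,1],1);h=np.polyfit(E[:,0],E[:,2],1)
print(l,h,'width',np.mean(E[:,2]-E[:,1]))
s=(l[0]+h[0])/2;a=np.arctan2(1,s);print('heading',np.degrees(a))
mid=(l+h)/2;u=np.array([np.cos(a),np.sin(a)]);v=np.array([-u[1],u[0]])
o=np.array([np.polyval(mid,0),0]);
al=(W[...,:2]-o)@u; la=(W[...,:2]-o)@v
mm=(abs(la)<.05)&(al>-.25)&(al<.35)&(Z>.005)
print('o',o,'low end',np.percentile(al[mm],.3))
k=mm&(abs(la)<.03)&(al<.12)&(al>-.13);print('surface fit',np.polyfit(al[k],Z[k],1))
k=mm&(abs(la)>.03)&(Z>.115);print('bar',np.percentile(al[k],[2,50,98]),np.percentile(Z[k],[50,98]))
for t in np.arange(.12,.26,.005):
    k=mm&(abs(la)<.012)&(abs(al-t)<.0025); print(round(t,3),k.sum(),Z[k].max().round(3) if k.any() else '',end=' | ')
print()
b=np.radians(76.5)
rows([(np.array([.451,-.073,.22]),frame(b,0),1),(np.array([.451,-.073,.102]),frame(b,0),1)])
E
```

```text
[-0.0634155   0.55693996] [-0.06059675  0.67832798] width 0.12147258021763155
heading 93.54814667334344
o [0.61763397 0.        ] low end -0.19097168742554577
surface fit [0.11911514 0.03508408]
bar [0.25643039 0.26452407 0.27309099] [0.13255528 0.13642128]
0.12 17 0.053 | 0.125 16 0.053 | 0.13 16 0.055 | 0.135 14 0.055 | 0.14 14 0.056 | 0.145 17 0.059 | 0.15 15 0.054 | 0.155 17 0.055 | 0.16 16 0.058 | 0.165 15 0.057 | 0.17 18 0.061 | 0.175 16 0.059 | 0.18 13 0.061 | 0.185 15 0.062 | 0.19 15 0.061 | 0.195 16 0.062 | 0.2 18 0.062 | 0.205 18 0.063 | 0.21 12 0.063 | 0.215 33 0.115 | 0.22 18 0.114 | 0.225 12 0.108 | 0.23 25 0.112 | 0.235 23 0.112 | 0.24 17 0.112 | 0.245 15 0.111 | 0.25 15 0.111 | 0.255 36 0.135 | 0.26 27 0.136 | 
-31.8 -37.4 5.2 0 -0 5.8 1; -35.4 -34 5.2 0 -0 5.8 1; -38.7 -30.3 5.2 0 -0 5.8 1; -41.6 -26.2 5.1 0 -0 5.8 1; -44 -21.8 5.2 0 -0 5.8 1; -46 -17.3 5.1 0 -0 5.8 1; -47.5 -12.6 5.2 0 -0 5.8 1; -48.5 -7.7 5.1 0 -0 5.8 1; -49 -2.7 5.2 0 -0 5.9 1; -49.1 2.3 5.1 0 -0 5.8 1; -48.6 7.2 5.2 0 -0 5.9 1; -47.6 12.2 5.1 0 -0 5.8 1; -46.1 17 5.2 0 -0 5.9 1; -44.1 21.6 5.1 0 -0 5.8 1
0 -0 39.3 0 -0 0 1; 0 -0 39.4 0 -0 0 1; 0 -0 39.3 0 -0 0 1
```

send_rows(
  deltas="-32 -37 5 0 0 5.8 1; -35 -34 5 0 0 5.8 1; -39 -30 5 0 0 5.8 1; -42 -26 5 0 0 5.8 1; -44 -22 5 0 0 5.8 1; -46 -17 5 0 0 5.8 1; -47 -13 5 0 0 5.8 1; -48 -8 5 0 0 5.8 1; -49 -3 5 0 0 5.9 1; -49 2 5 0 0 5.8 1",
  newtons=25,
)

```text
time: 2.45
position: [0.389, 0.1128, 0.2424]
tool_rot: [0.645, 0.764, 0.0, 0.001]
ft_force: [0.1, 0.7, 0.1]
grip_width: 0.0866
grip_force: 0.0
```

send_rows(
  deltas="-48 7 5 0 0 5.9 1; -48 12 5 0 0 5.8 1; -46 17 5 0 0 5.9 1; -44 22 5 0 0 5.8 1; 0 0 0 0 0 0 1; 0 0 0 0 0 0 1",
)

```text
time: 3.2
position: [0.4496, -0.0716, 0.2221]
tool_rot: [0.785, 0.619, -0.0, -0.001]
ft_force: [0.3, 0.2, -0.4]
grip_width: 0.087
grip_force: 0.0
```

```bash
python3 - <<'E'
from h import *
c=cam('wrist','w1.png');W=cloud(c)
m=(abs(W[...,2]-.085)<.008)&(c['depth']>0)&(W[...,0]>.36)&(W[...,0]<.54)
print(m.sum(),cv2.minAreaRect(W[m][:,:2].astype(np.float32)*1000),np.median(W[m][:,2]))
o=robot.get_obs();print(o['time'],o['position'],o['tool_rot'],o['q'])
E
```

```text
22848 ((452.53460693359375, -71.30994415283203), (218.10789489746094, 66.07930755615234), 76.49346923828125) 0.08295342772680092
3.25 [ 0.44939446 -0.07099435  0.22218643] [ 7.85003988e-01  6.19490275e-01 -2.64646685e-04 -6.84387329e-04] [-4.03245890e-01  4.17372441e-01  1.91940626e+00  2.64561783e-04
  8.06269045e-01 -1.68819674e-01]
```

View pics/w1.png

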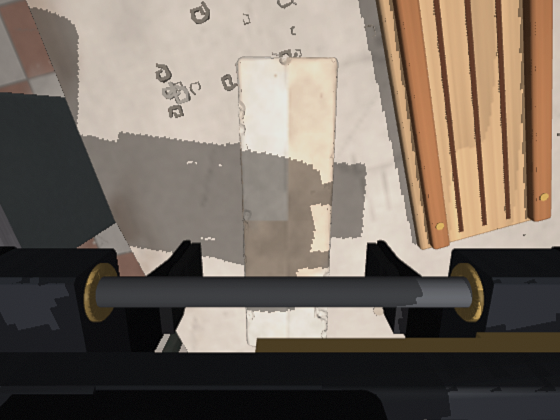

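send_rows(
  deltas="0 2.5 40 0 0 0 1; 0 0 40 0 0 0 1; 0 0 39 0 0 0 1; 0 0 0 0 0 0 1; 0 0 0 0 0 0 0.6; 0 0 0 0 0 0 0.6; 0 0 0 0 0 0 0.6; 0 0 0 0 0 0 0.6",
  newtons=25,
)

```text
time: 4.25
position: [0.4519, -0.0721, 0.1045]
tool_rot: [0.785, 0.619, -0.0, -0.0]
ft_force: [-1.7, 0.8, 7.8]
grip_width: 0.0661
grip_force: 25.0
```

send_rows(
  deltas="0 0 -10 0 0 0 0.6; 0 0 -30 0 0 0 0.6; 0 0 -45 0 0 0 0.6; 0 0 -35 0 0 0 0.6; 0 0 0 0 0 0 0.6",
)

```text
time: 4.88
position: [0.4538, -0.0729, 0.2254]
tool_rot: [0.785, 0.619, 0.002, 0.003]
ft_force: [0.7, 0.1, -7.3]
grip_width: 0.066
grip_force: 25.0
```

```bash
python3 - <<'E'
from h import *
print({k:robot.get_obs()[k] for k in ['position','ft_force','grip_width']})
a=np.radians(93.55);u=np.array([np.cos(a),np.sin(a),0]);n=np.array([0,0,np.cos(.12)])-np.sin(.12)*u
b=np.array([.6176,0,0])+u*-.028;b[2]=.0317
T=b+.1045*n
rows([(T+.1*n,frame(a,.12),.6),(T+.04*n,frame(a,.12),.6)]);print(T)
E
```

```text
{'position': array([ 0.45383367, -0.07290997,  0.22543598]), 'ft_force': array([ 0.72188324,  0.11416124, -7.291746  ]), 'grip_width': 0.06600722719509679}
14.7 39.4 -2.1 0.4 1.7 -4.3 0.6; 11.8 40.4 -1.9 0.3 1.7 -4.2 0.6; 8.9 41.2 -1.9 0.3 1.8 -4.3 0.6; 5.8 41.7 -1.8 0.4 1.7 -4.2 0.6
0 -0 30 -0 0 -0 0.6; 0 -0 30 -0 0 -0 0.6
[ 0.62010836 -0.04043219  0.1354485 ]
```

send_rows(
  deltas="15 39 -2 0.4 1.7 -4.3 0.6; 12 40 -2 0.3 1.7 -4.2 0.6; 9 41 -2 0.3 1.8 -4.3 0.6; 6 42 -2 0.4 1.7 -4.2 0.6; 0 0 0 0 0 0 0.6; 0 0 0 0 0 0 0.6",
)

```text
time: 5.62
position: [0.6171, -0.0505, 0.2288]
tool_rot: [0.684, 0.727, 0.038, -0.05]
ft_force: [-0.8, 1.5, -7.4]
grip_width: 0.0661
grip_force: 25.0
```

```bash
python3 - <<'E'
from h import *
c=cam('wrist','w2.png');W=cloud(c);o=robot.get_obs()
a=np.radians(93.55);u=np.array([np.cos(a),np.sin(a)]);v=np.array([-u[1],u[0]])
al=(W[...,:2]-[.6176,0])@u;la=(W[...,:2]-[.6176,0])@v;Z=W[...,2];ok=c['depth']>0
print(o['position'],o['tool_rot'],R.from_quat(o['tool_rot']).as_matrix().round(3).tolist())
E=[]
for t in np.arange(.03,.2,.02):
    k=ok&(abs(al-t)<.006)&(abs(la)<.09)&(Z>.02+.1*t)&(Z<.09)
    if k.sum()<50: continue
    hgt=Z[k]-(.0351+.119*al[k]); l=la[k]
    s=l[(hgt>.007)&(hgt<.02)]; f=l[abs(hgt)<.004]
    print(round(t,2),k.sum(),'strips',np.percentile(s,[1,99]).round(4),'inner',s[s<0].max().round(4),s[s>0].min().round(4),'med hgt floor',np.median(hgt[abs(l)<.02]).round(4))
k=ok&(abs(la)<.05)&(Z>.118)&(al>.2)&(al<.3);print('bar',np.percentile(al[k],[1,50,99]) if k.any() else 0)
k=ok&(abs(la)<.012)&(Z>.09)&(al>.15)&(al<.25);print('pl',k.sum(),np.percentile(al[k],[1,5]).round(4) if k.any() else 0)
# block held: points near/above
E
```

```text
[ 0.6168841  -0.05052638  0.22924986] [ 0.68384832  0.72696108  0.03788465 -0.04943503] [[-0.06, 0.998, -0.02], [0.991, 0.062, 0.123], [0.124, -0.013, -0.992]]
bar 0
pl 0 0
```

View pics/w2.png

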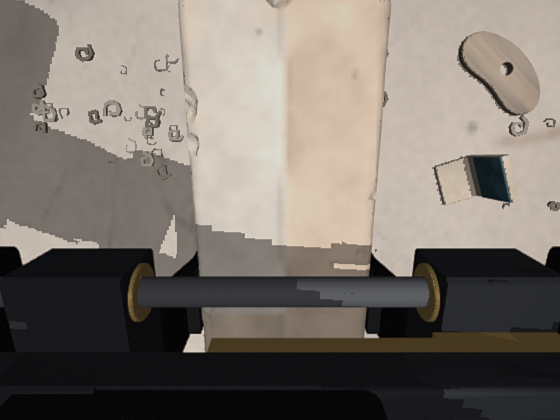

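```bash
cat >> h.py <<'E'
A=np.radians(93.55);U=np.array([np.cos(A),np.sin(A),0]);N=np.array([0,0,np.cos(.12)])-np.sin(.12)*U
US=np.array([0,0,np.sin(.12)])+np.cos(.12)*U
def ramp(al,h): # point al (horizontal coordinate of surface foot), h above surface
    return np.array([.6179,0,0])+U*al+np.array([0,0,.0351+.119*al])+h*N
F=frame(A,.12)
E
python3 - <<'E'
from h import *
rows([(ramp(-.028,.1045+.030),F,.6)])
E
```

```text
-0.8 2.5 32.1 -0.4 -0.1 -0 0.6; -0.8 2.2 32.1 -0.3 -0.1 -0.1 0.6
```

send_rows(
  deltas="-0.8 2.5 32 -0.4 0 0 0.6; -0.8 2.2 32 -0.3 0 0 0.6; 0 0 0 0 0 0 0.6; 0 0 0 0 0 0 0.6; 0 0 0 0 0 0 0.6",
)

```text
time: 6.3
position: [0.6241, -0.0449, 0.1697]
tool_rot: [0.684, 0.727, 0.045, -0.041]
ft_force: [-0.5, 0.4, -6.9]
grip_width: 0.0658
grip_force: 25.0
```

```bash
python3 - <<'E'
from h import *
rows([(ramp(-.028,.1045),F,.6)],mm=4)
o=robot.get_obs();print(o['position']-ramp(-.028,.1345),R.from_quat(o['tool_rot']).as_matrix()-F.as_matrix())
c=cam('scene');im=cv2.resize(c['image'][150:320,180:420,::-1],None,fx=3.3,fy=3.3,interpolation=cv2.INTER_CUBIC);cv2.imwrite('pics/s2.png',im)
E
```

```text
0.1 -0.4 3.8 0.1 -0 -0 0.6; 0.1 -0.4 3.8 0.1 -0 -0 0.6; 0.1 -0.4 3.8 0 -0 -0 0.6; 0 -0.4 3.9 0.1 -0 -0 0.6; 0.1 -0.4 3.8 0 -0 -0 0.6; 0 -0.4 3.9 0.1 -0 -0 0.6; 0.1 -0.4 3.8 0 -0 -0 0.6; 0 -0.4 3.9 0.1 -0 -0 0.6; 0.1 -0.4 3.8 0 -0.1 -0 0.6
[ 0.00347593 -0.00092843  0.00444383] [[ 6.59275513e-04  6.69699607e-05  8.78382723e-03]
 [-9.32126445e-05 -1.71803774e-03  1.63974081e-03]
 [ 1.10317122e-03  8.72474695e-03  1.71983747e-04]]
```

View pics/s2.png

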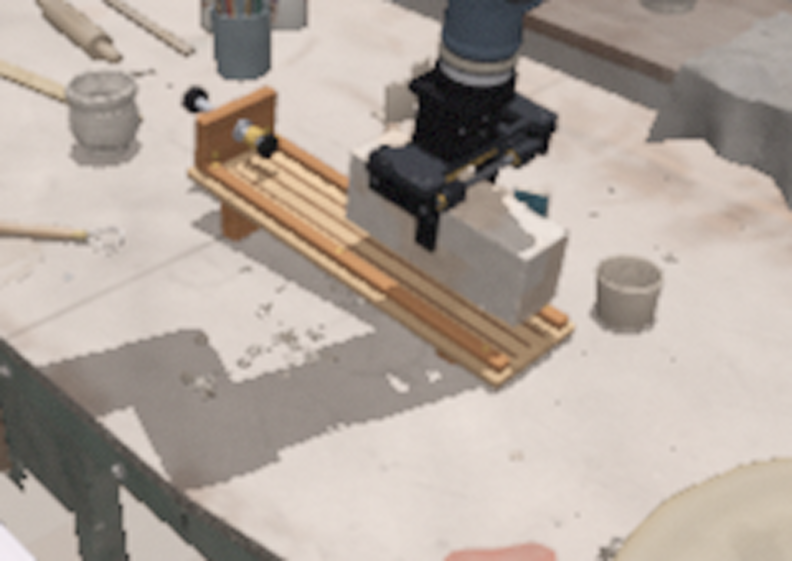

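send_rows(
  deltas="0.1 -1.7 8 0.2 0 0 0.6; 0.1 -1.5 8 0.2 0 0 0.6; 0 0 6 0.1 0 0 0.6; 0 0 0 0 0 0 0.6; 0 0 0 0 0 0 0.6; 0 0 0 0 0 0 0.6; 0 0 0 0 0 0 0.6",
)

```text
time: 7.22
position: [0.6201, -0.0419, 0.1465]
tool_rot: [0.684, 0.727, 0.041, -0.045]
ft_force: [0.3, 0.1, -7.1]
grip_width: 0.066
grip_force: 25.0
```

```bash
python3 - <<'E'
from h import *
for i in range(3):
    o=robot.get_obs();d=o['position']-ramp(-.028,.1045);print('err up-slope,lat,h',np.round([d@US*1000,d@np.cross(N,US)*1000,d@N*1000],1),'rotvec',np.degrees((F.inv()*R.from_quat(o['tool_rot'])).as_rotvec()).round(2),o['ft_force'].round(1));
    robot.camera('wrist')
E
```

```text
err up-slope,lat,h [-0.1  0.4 11.1] rotvec [0.14 0.12 0.04] [ 0.3  0.1 -7.1]
err up-slope,lat,h [-0.1  0.4 11.1] rotvec [0.14 0.12 0.04] [ 0.9  0.2 -7.6]
err up-slope,lat,h [-0.1  0.5 11. ] rotvec [0.15 0.12 0.04] [-0.3  0.5 -6.4]
```

Steady and aligned; lower into the strips.

send_rows(
  deltas="0 0 3 0 0 0 0.6; 0 0 3 0 0 0 0.6; 0 0 2 0 0 0 0.6; 0 0 0 0 0 0 0.6; 0 0 0 0 0 0 0.6; 0 0 0 0 0 0 0.6",
)

```text
time: 8.12
position: [0.62, -0.0409, 0.1384]
tool_rot: [0.684, 0.727, 0.041, -0.045]
ft_force: [0.6, -0.2, -8.4]
grip_width: 0.0662
grip_force: 25.0
```

send_rows(
  deltas="0 0 1.5 0 0 0 0.6; 0 0 1 0 0 0 0.6; 0 0 0 0 0 0 0.6; 0 0 0 0 0 0 0.6",
)

```text
time: 8.62
position: [0.6199, -0.0405, 0.1358]
tool_rot: [0.684, 0.727, 0.041, -0.046]
ft_force: [0.5, 0.5, -6.9]
grip_width: 0.0658
grip_force: 25.0
```

send_rows(
  deltas="0 0 1 0 0 0 0.6; 0 0 0 0 0 0 0.6; 0 0 0 0 0 0 0.6",
)

```text
time: 9.0
position: [0.62, -0.0404, 0.1351]
tool_rot: [0.684, 0.727, 0.041, -0.045]
ft_force: [-0.7, 0.5, -4.4]
grip_width: 0.0658
grip_force: 25.0
```

send_rows(
  deltas="0 0 1 0 0 0 0.6; 0 0 0 0 0 0 0.6; 0 0 0 0 0 0 0.6",
)

```text
time: 9.38
position: [0.6199, -0.0403, 0.135]
tool_rot: [0.684, 0.727, 0.041, -0.045]
ft_force: [-3.1, 0.7, 5.6]
grip_width: 0.066
grip_force: 25.0
```

send_rows(
  deltas="0 0 -1.5 0 0 0 0.6; 0 0 0 0 0 0 1; 0 0 0 0 0 0 1; 0 0 0 0 0 0 1; 0 0 -30 0 0 0 1; 0 0 -50 0 0 0 1; 0 0 -50 0 0 0 1; 0 0 0 0 0 0 1; 0 0 0 0 0 0 1",
)

```text
time: 10.5
position: [0.6207, -0.0561, 0.2641]
tool_rot: [0.684, 0.727, 0.041, -0.046]
ft_force: [0.0, -0.2, -0.8]
grip_width: 0.0872
grip_force: 0.0
```

```bash
python3 - <<'E'
from h import *
c=cam('scene');W=cloud(c);r=robot.cut_out('scene','block')
for q in r[:2]:
    print(q['p'],q['box'],np.percentile(W[q['region']],[2,50,98],axis=0).round(3))
im=cv2.resize(c['image'][150:320,180:420,::-1],None,fx=3.3,fy=3.3,interpolation=cv2.INTER_CUBIC);cv2.imwrite('pics/s3.png',im)
c=cam('wrist');W=cloud(c);top=(W-ramp(0,.085))@N;la=(W-ramp(0,0))@np.cross(N,US);al=(W-ramp(0,0))@US
m=(c['depth']>0)&(abs(top)<.006)&(abs(la)<.06)&(al<.12)
B=np.c_[al[m],la[m]].astype(np.float32)*1000;print('block top slope coords',m.sum(),cv2.minAreaRect(B),np.percentile(B,[.5,99.5],axis=0))
G=frame(A,.19)
rows([(ramp(-.028,.20)-.16*US,G,0),(ramp(-.028,.10)-.150*US,G,0)])
E
```

```text
0.57 [282.2, 199.0, 349.7, 260.6] [[ 0.578 -0.146  0.032]
 [ 0.59  -0.058  0.097]
 [ 0.645  0.062  0.126]]
block top slope coords 21263 ((-27.59332275390625, 0.09535980224609375), (65.71217346191406, 218.54873657226562), 89.84944152832031) [[-134.54600464  -32.18219505]
 [  80.71686188   32.15693474]]
-40 0.4 8 -0.1 1 -0 0; -40.1 0.3 7.3 -0.1 0.9 -0 0; -40.3 0.3 6.6 -0.1 1 -0 0; -40.4 0.4 5.9 -0.1 0.9 -0.1 0
1 -0 33.5 0 0 0 0; 1 -0 33.5 0 0 0 0; 1 -0.1 33.5 0 0 0 0
```

View pics/s3.png

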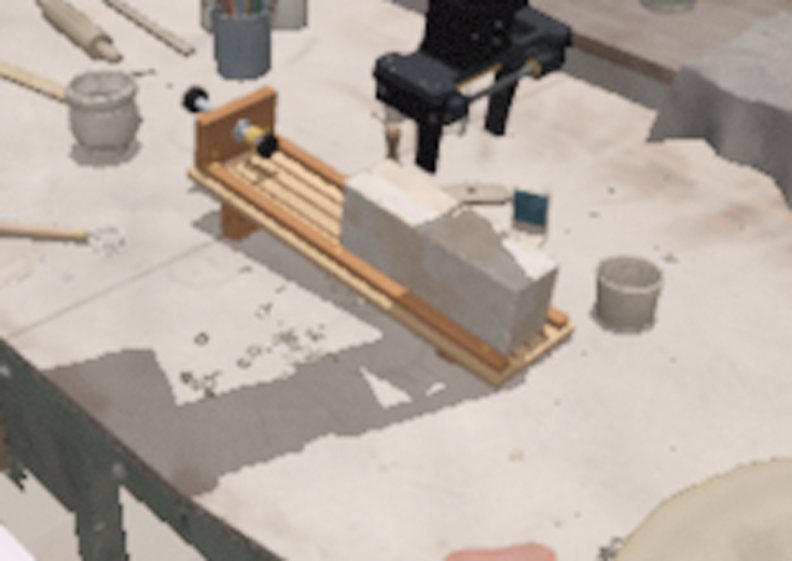

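send_rows(
  deltas="-40 0.4 8 0 1 0 0; -40 0.3 7 0 1 0 0; -40 0.3 6 0 1 0 0; -41 0.4 6 0 1 0 0; 0 0 0 0 0 0 0; 0 0 33 0 0 0 0; 0 0 34 0 0 0 0; 0 0 33 0 0 0 0; 0 0 0 0 0 0 0; 0 0 0 0 0 0 0",
)

```text
time: 11.9
position: [0.6311, -0.1918, 0.1163]
tool_rot: [0.682, 0.725, 0.065, -0.071]
ft_force: [1.1, 0.3, 0.3]
grip_width: 0.0016
grip_force: 0.0
```

```bash
cat >> h.py <<'E'
G=frame(A,.19)
def rep():
    o=robot.get_obs();d=o['position']-ramp(0,0)
    print(o['time'],'slope,lat,h',np.round([d@US*1000,d@np.cross(N,US)*1000,d@N*1000],1),'rot',np.degrees((G.inv()*R.from_quat(o['tool_rot'])).as_rotvec()).round(2),'F slope,lat,n',np.round([o['ft_force']@US,o['ft_force']@np.cross(N,US),o['ft_force']@N],1),o['grip_width'])
    print('US in tool',R.from_quat(o['tool_rot']).inv().apply(US).round(3))
E
python3 -c "
from h import *
rep()"
```

```text
11.9 slope,lat,h [-181.1   -1.3  103.7] rot [0.12 0.1  0.01] F slope,lat,n [ 0.2 -1.1  0.3] 0.001620364747800574
US in tool [ 0.997 -0.     0.072]
```

send_rows(
  deltas="5 -0.6 2 0 0 0 0; 7 -0.6 2.5 0 0 0 0; 7 0 0.5 0 0 0 0; 5 0 0.4 0 0 0 0; 5 0 0.4 0 0 0 0; 5 0 0.4 0 0 0 0; 5 0 0.4 0 0 0 0; 5 0 0.4 0 0 0 0; 0 0 0 0 0 0 0",
)

```text
time: 13.02
position: [0.6271, -0.1483, 0.1175]
tool_rot: [0.682, 0.725, 0.065, -0.07]
ft_force: [1.6, -4.6, -0.9]
grip_width: 0.0004
grip_force: 1.9
```

```bash
python3 -c "
from h import *
rep()"
```

```text
13.025 slope,lat,h [-137.7   -0.    99.6] rot [0.08 0.04 0.04] F slope,lat,n [-4.7 -1.3 -0.3] 0.00044599859177437003
US in tool [ 0.998 -0.001  0.071]
```

send_rows(
  deltas="7 0 0.5 0 0 0 0; 10 0 0.7 0 0 0 0; 10 0 0.7 0 0 0 0; 10 0 0.7 0 0 0 0; 10 0 0.7 0 0 0 0; 10 0 0.7 0 0 0 0; 10 0 0.7 0 0 0 0; 10 0 0.7 0 0 0 0; 8 0 0.6 0 0 0 0; 5 0 0.4 0 0 0 0",
)

```text
time: 14.28
position: [0.6214, -0.0589, 0.1283]
tool_rot: [0.682, 0.725, 0.064, -0.07]
ft_force: [0.6, -5.4, 1.0]
grip_width: 0.0004
grip_force: 2.9
```

```bash
python3 - <<'E'
from h import *
rep()
c=cam('scene');im=cv2.resize(c['image'][150:290,190:380,::-1],None,fx=4.2,fy=4.2,interpolation=cv2.INTER_CUBIC);cv2.imwrite('pics/s4.png',im)
E
```

```text
14.275 slope,lat,h [-47.4   0.2  99.6] rot [0.12 0.03 0.03] F slope,lat,n [-5.3 -0.3  1.6] 0.0004009422186347945
US in tool [ 0.998 -0.     0.07 ]
```

View pics/s4.png

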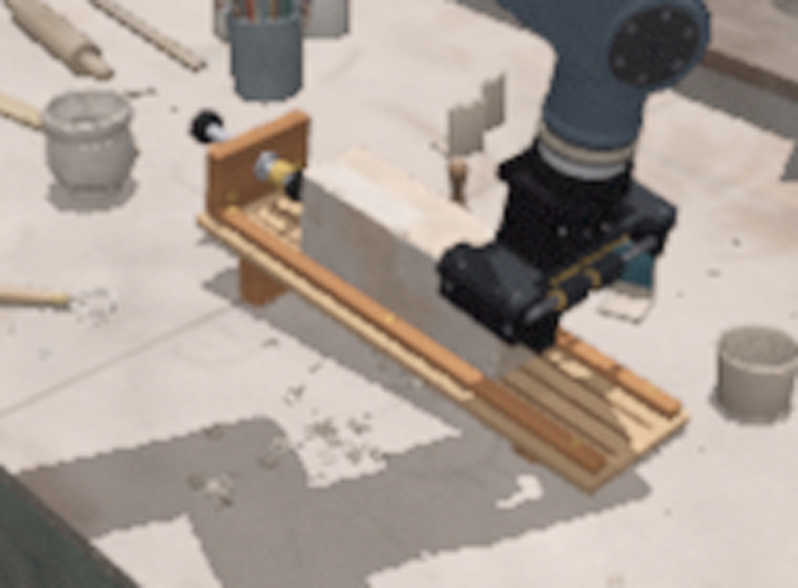

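send_rows(
  deltas="2 0 0.1 0 0 0 0; 2 0 0.1 0 0 0 0; 2 0 0.2 0 0 0 0; 2 0 0.1 0 0 0 0; 2 0 0.1 0 0 0 0; 0 0 0 0 0 0 0",
)

```text
time: 15.08
position: [0.6207, -0.049, 0.1295]
tool_rot: [0.682, 0.725, 0.065, -0.07]
ft_force: [0.2, -5.1, 0.1]
grip_width: 0.0005
grip_force: 2.5
```

send_rows(
  deltas="2 0 0.1 0 0 0 0; 2 0 0.1 0 0 0 0; 2 0 0.2 0 0 0 0; 0 0 0 0 0 0 0",
)

```text
time: 15.58
position: [0.6203, -0.0429, 0.1302]
tool_rot: [0.682, 0.725, 0.065, -0.071]
ft_force: [0.7, -3.6, -0.3]
grip_width: 0.0001
grip_force: 2.4
```

```bash
python3 - <<'E'
from h import *
rep()
c=cam('top');W=cloud(c);d=W-ramp(0,0);s=d@US;l=d@np.cross(N,US);h=d@N;ok=c['depth']>0
k=ok&(abs(l)<.025)&(abs(h-.085)<.012)&(s>.05)&(s<.235);print('block front',np.percentile(s[k],[98,99.7]))
for t in np.arange(.18,.275,.004):
    k=ok&(abs(l)<.012)&(abs(s-t)<.002);print(round(t,3),h[k].max().round(3) if k.any() else '-',end=' | ')
r=robot.find_in('top','stop_hole');print(r[:1])
cv2.imwrite('pics/t4.png',cv2.resize(c['image'][180:250,170:330,::-1],None,fx=5,fy=5,interpolation=cv2.INTER_CUBIC))
E
```

```text
15.575 slope,lat,h [-31.3   0.3  99.6] rot [0.15 0.08 0.05] F slope,lat,n [-3.7 -0.5  0.1] 0.00014646488955371293
US in tool [ 0.997 -0.001  0.071]
block front [0.20089463 0.20276186]
0.18 0.088 | 0.184 0.088 | 0.188 0.088 | 0.192 0.087 | 0.196 0.087 | 0.2 0.088 | 0.204 0.085 | 0.208 0.002 | 0.212 0.005 | 0.216 0.003 | 0.22 0.051 | 0.224 0.053 | 0.228 0.052 | 0.232 0.044 | 0.236 0.048 | 0.24 0.047 | 0.244 0.047 | 0.248 0.048 | 0.252 0.045 | 0.256 0.043 | 0.26 0.046 | 0.264 0.064 | 0.268 0.069 | 0.272 0.067 | [{'box': [182.9, 191.5, 232.3, 237.8], 'p': 0.68}]
```

View pics/t4.png

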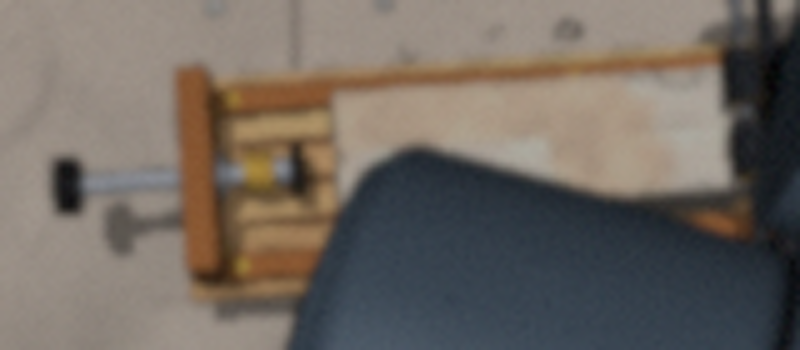

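send_rows(
  deltas="2 0 0.1 0 0 0 0; 2 0 0.1 0 0 0 0; 2 0 0.2 0 0 0 0; 2 0 0.1 0 0 0 0; 2 0 0.1 0 0 0 0; 1 0 0.1 0 0 0 0; 1 0 0 0 0 0 0; 0 0 0 0 0 0 0",
)

```text
time: 16.68
position: [0.6194, -0.0309, 0.1317]
tool_rot: [0.682, 0.725, 0.064, -0.071]
ft_force: [-0.2, -5.0, -1.2]
grip_width: 0.0002
grip_force: 2.5
```

send_rows(
  deltas="1 0 0.1 0 0 0 0; 1 0 0.1 0 0 0 0; 1 0 0 0 0 0 0; 0 0 0 0 0 0 0",
)

```text
time: 17.18
position: [0.6192, -0.0278, 0.132]
tool_rot: [0.682, 0.725, 0.064, -0.071]
ft_force: [-0.3, -4.3, -0.0]
grip_width: 0.0005
grip_force: 2.5
```

send_rows(
  deltas="1 0 0.1 0 0 0 0; 1 0 0.1 0 0 0 0; 0 0 0 0 0 0 0",
)

```text
time: 17.55
position: [0.6191, -0.026, 0.1323]
tool_rot: [0.682, 0.725, 0.064, -0.071]
ft_force: [-0.1, -4.7, -1.4]
grip_width: 0.0004
grip_force: 2.7
```

send_rows(
  deltas="1 0 0.1 0 0 0 0; 1 0 0 0 0 0 0; 0 0 0 0 0 0 0",
)

```text
time: 17.92
position: [0.619, -0.0239, 0.1325]
tool_rot: [0.682, 0.725, 0.064, -0.071]
ft_force: [1.2, -4.8, -1.0]
grip_width: -0.0001
grip_force: 2.7
```

send_rows(
  deltas="0.7 0 0.1 0 0 0 0; 0.7 0 0 0 0 0 0; 0 0 0 0 0 0 0",
)

```text
time: 18.3
position: [0.6189, -0.0226, 0.1327]
tool_rot: [0.682, 0.725, 0.064, -0.071]
ft_force: [-0.2, -6.1, -0.4]
grip_width: 0.0004
grip_force: 2.8
```

send_rows(
  deltas="0.7 0 0.1 0 0 0 0; 0.7 0 0 0 0 0 0; 0 0 0 0 0 0 0",
)

```text
time: 18.68
position: [0.6189, -0.0213, 0.1329]
tool_rot: [0.682, 0.725, 0.064, -0.071]
ft_force: [0.6, -5.4, -0.7]
grip_width: 0.0003
grip_force: 2.8
```

send_rows(
  deltas="0.7 0 0.1 0 0 0 0; 0.7 0 0 0 0 0 0; 0 0 0 0 0 0 0",
)

```text
time: 19.05
position: [0.6189, -0.0208, 0.133]
tool_rot: [0.682, 0.725, 0.064, -0.07]
ft_force: [1.7, -8.1, -1.1]
grip_width: 0.0004
grip_force: 4.0
```

send_rows(
  deltas="0.5 0 0 0 0 0 0; 0 0 0 0 0 0 0",
)

```text
time: 19.3
position: [0.6189, -0.0206, 0.1329]
tool_rot: [0.682, 0.725, 0.064, -0.07]
ft_force: [-0.0, -8.5, -2.4]
grip_width: 0.0006
grip_force: 4.5
```

send_rows(
  deltas="0.5 0 0 0 0 0 0; 0 0 0 0 0 0 0",
)

```text
time: 19.55
position: [0.619, -0.0205, 0.133]
tool_rot: [0.682, 0.725, 0.064, -0.069]
ft_force: [0.4, -9.7, -1.9]
grip_width: 0.0009
grip_force: 5.0
```

send_rows(
  deltas="0.6 0 0 0 0 0 0; 0.6 0 0 0 0 0 0; 0.5 0 0 0 0 0 0; 0 0 0 0 0 0 0",
)

```text
time: 20.05
position: [0.6192, -0.02, 0.1331]
tool_rot: [0.682, 0.726, 0.063, -0.068]
ft_force: [0.7, -12.8, -3.7]
grip_width: 0.0003
grip_force: 6.6
```

send_rows(
  deltas="0.6 0 0 0 0 0 0; 0 0 0 0 0 0 0",
)

```text
time: 20.3
position: [0.6193, -0.0199, 0.1332]
tool_rot: [0.682, 0.726, 0.063, -0.068]
ft_force: [0.4, -13.8, -4.1]
grip_width: 0.0003
grip_force: 7.2
```

send_rows(
  deltas="0.6 0 0 0 0 0 0; 0.4 0 0 0 0 0 0; 0 0 0 0 0 0 0; 0 0 0 0 0 0 0; 0 0 0 0 0 0 0; 0 0 0 0 0 0 0; 0 0 0 0 0 0 0; 0 0 0 0 0 0 0; 0 0 0 0 0 0 0",
)

```text
time: 21.42
position: [0.6195, -0.0197, 0.1332]
tool_rot: [0.682, 0.726, 0.063, -0.067]
ft_force: [0.9, -15.9, -5.1]
grip_width: 0.0009
grip_force: 8.1
```

```bash
python3 -c "
from h import *
rep()"
```

```text
21.425 slope,lat,h [-7.8 -0.4 99.8] rot [ 0.03 -0.37 -0.04] F slope,lat,n [-16.5   0.1  -3.2] 0.000900812208946381
US in tool [0.998 0.001 0.064]
```

send_rows(
  deltas="-1.5 0 0 0 0 0 0; -1.5 0 0 0 0 0 0; -2 0 0 0 0 0 0; -4 0 0 0 0 0 0; -10 0 0 0 0 0 0; -20 0 0 0 0 0 0; -20 0 0 0 0 0 0; 0 0 -40 0 0 0 0; 0 0 -50 0 0 0 0; 0 0 0 0 0 0 0",
)

```text
time: 22.68
position: [0.6259, -0.0932, 0.2151]
tool_rot: [0.683, 0.725, 0.066, -0.066]
ft_force: [-0.4, 0.1, -0.4]
grip_width: 0.0001
grip_force: 0.0
```

```bash
python3 - <<'E'
from h import *
rep()
c=cam('top');W=cloud(c);d=W-ramp(0,0);s=d@US;l=d@np.cross(N,US);h=d@N;ok=c['depth']>0
for t in np.arange(.21,.275,.003):
    k=ok&(abs(l)<.012)&(abs(s-t)<.0015);print(round(t,3),h[k].max().round(3) if k.any() else '-',end=' | ')
a=cv2.resize(c['image'][180:250,170:330,::-1],(790,300),interpolation=cv2.INTER_CUBIC)
c=cam('scene');b=cv2.resize(c['image'][160:250,200:440,::-1],(790,296),interpolation=cv2.INTER_CUBIC)
cv2.imwrite('pics/f.png',np.vstack([a,b]))
E
```

```text
22.675 slope,lat,h [-71.3  -2.2 189.9] rot [-0.36 -0.11  0.08] F slope,lat,n [ 0.1  0.4 -0.5] 0.000127065904991864
US in tool [ 0.998 -0.002  0.068]
0.21 0.089 | 0.213 0.088 | 0.216 0.088 | 0.219 0.087 | 0.222 0.089 | 0.225 0.083 | 0.228 0.053 | 0.231 0.054 | 0.234 0.045 | 0.237 0.047 | 0.24 0.048 | 0.243 0.049 | 0.246 0.048 | 0.249 0.047 | 0.252 0.045 | 0.255 0.041 | 0.258 0.044 | 0.261 0.05 | 0.264 0.06 | 0.267 0.068 | 0.27 0.068 | 0.273 0.069 |
```

View pics/f.png

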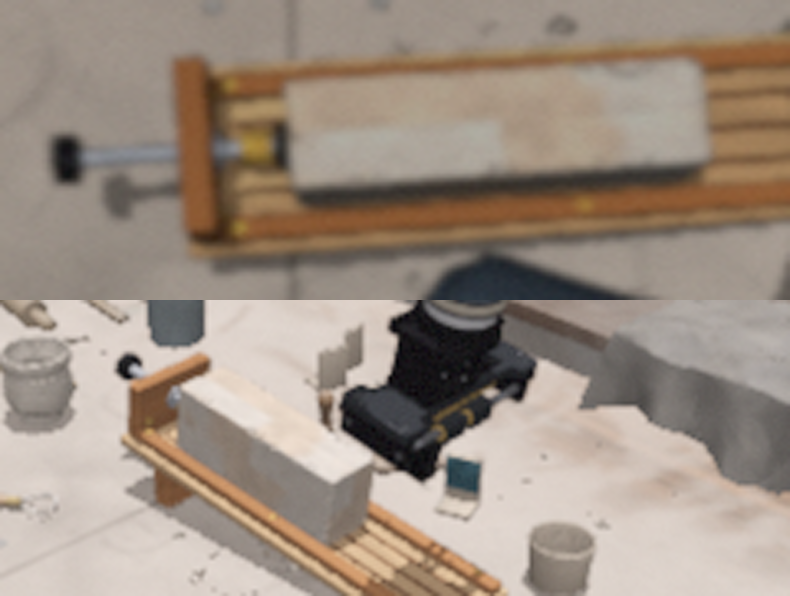

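The block lies flat against the plunger (front edge at about (288,120) in the upper view). The gripper is clear of it, and the bystanders are where they were.

```bash
python3 -c "
from rig import robot
print(robot.hand_in())"
```

```text
the job is handed in; nothing more can be done
None
```

I set the block down on the lower ramp, let go of it, and pushed it up until the plunger was home. I held it there for about 0.9 s at about 16 N at the wrist (an estimated 11 N on the stop). It now lies flat against the plunger with the gripper clear, and I handed the job in at about 23 s of the 72 s; the hand-in gave no verdict.

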